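# Lock out the hatch stay with the new zinc tongue

### The arm

A 6-joint arm with a two-finger parallel gripper is mounted at the origin on the work surface. World frame = base frame: x ahead of the robot, y to its left, z up, the work surface at z = 0. Lengths are in m, angles in rad, forces in N, time in s.
With the tool pointing down it reaches from about 0.25 to 0.775 m from the base axis. Payload 4 kg.
Tool frame: the origin (TCP) lies midway between the tips of the shut fingers; the grasp point (between the pads) lies 19 mm behind it; z points along the fingers, y is the line along which they close (so a half turn about z gives the same grasp; the last joint's range is limited). The gripper opens to 94 mm and grips with 3 to 60 N. Pads are 16 mm wide; open, the fingers measure 119 mm over their backs; the gripper's body (75 mm by 177 mm) begins 78 mm behind the grasp point.
Start: joints at [-1.374, 0.087, 1.371, -0, 1.684, -0.103], TCP at [0.162, -0.525, 0.206] pointing down, gripper open.
Joint ranges: [-3.1, 3.1], [-0.76, 2.03], [0.27, 2.55], [-1.08, 4.22], [0.17, 2.65], [-2.57, 2.57]. Speed limits (rad/s): [2.79, 2.79, 3.14, 3.14, 3.14, 3.14].

### API

Orientations are given as [roll, pitch, yaw] about the fixed x, y, z axes, in that order (R = Rz(yaw) Ry(pitch) Rx(roll)).
In Python, from bench import get_obs, snapshot, close_job gives the robot as it stands. The module is installed in compiled form; this text tells all that it offers.
- The arm moves only by the tool drive_tool, never from a script. Its argument "commands" is a list of rows, each a list of 6 numbers: the shift along the tool's x, y, z in units of 0.04 m (1.0 is 0.04 m), then the turn, a rotation vector about the tool's x, y, z in units of 0.1 rad (1.0 is 0.1 rad). In form: [[dx, dy, dz, wx, wy, wz], ...]. A call has 1 to 20 rows; each row shifts and turns the commanded pose from where the row before left it, along the tool's axes as they then stand; what a row does not reach is not made up. A row lasts 1/8 s, in which the tool goes at most 62.5 mm and 10.7 degrees, less where a joint would pass 70% of its speed; a pose out of reach is approached as far as the arm can. A call with a number of a shift or a turn outside -1 to 1 is refused whole. A call with a gripper value outside its range is refused whole. "gripper" is the closure, from 0 (fully open) to 1 (shut), set as the call begins (left out, the last holds). The fingers move at their own pace and stop on an object; the grip force is fixed at half the most. Time passes only in rows, so rows that do not move let the fingers close. It gives the time, the measured TCP pose, the force, the opening and the grip force at its end, in the units of the state.
- get_obs(): the state, without advancing time (a new reading comes with each control period).
- snapshot(name): name is "side" or "top"; returns a dict with "image" (420x560x3 uint8, blue, green, red), "range_z" (420x560 float32, m along the optical axis (not along the pixel's ray), 0 where there is no reading), "fx", "fy", "cx", "cy" (pixels), "rvec" (rotation vector, rad) and "tvec" (3), from world to camera coordinates, as OpenCV has them. Camera axes: x right, y down, z forward; pixel columns grow to the right and rows downward; lengths in m; the calibration is good to about 2 mm. A picture is of the moment at which its call begins.
- close_job(): hands the job in; it is judged then, once.
The state is a dict: "time": time; "joint_positions": joint angles; "qvel": joint speeds; "joint_torque": joint torques, N m; "tool_pos": TCP position; "ee_rot": TCP orientation; "wrist_force": force on the tool from outside, world axes, zero at the start; "wrist_torque": the same for the moment, N m; "width": finger opening in m; "finger_force": force on a finger pad.
Only numpy, scipy, OpenCV 4.12 (cv2) and the standard library are available. Lean on these libraries where they do the work, as an engineer would, in place of code of your own. Each camera call takes 0.05 s, during which the arm holds its last target. There are 200 camera calls.

### The job

Two telescoping hatch stays are clamped on the bench. Draw out the inner tube of the one with the straight, bright zinc latch tongue until its red sprung button pops up through the front hole and locks it, then let go. Leave the stay with the bent rusty tongue as it is.

Things in the scene. Friction and masses are not known exactly. Their poses are not given: they have to be found in the camera images.
- zinc_tongue (a point): Middle of the straight, bright pale-grey tongue, an upright plate 12 mm thick along the tube, 30 wide, on the end of the steel inner tube. It stands free from 54 to 114 mm above the bench, on a dark end block 30 long, 34 wide, top at 54 mm; this point is at 84 mm. x: level along the tubes, from tongue back to the blue outer tube, so it is drawn out along minus x, roughly towards the robot. z: up.
- zinc_tube (a joint): How far that inner tube is drawn out, m: 0 with the button under the rear hole, 0.080 with it centred in the front hole; starts at 0.020 to 0.055. The tongue is then 110 to 145 mm from the front hole's centre, and 170 mm when locked. About 4 N of friction; stays where left. With the button up it is locked, with about 3 mm of play either way.
- zinc_button (a joint): How far the red sprung button (14 mm across, round top) of that stay has risen, m: about 0 while hidden, held down by the outer tube's top; 0.014 popped right up, about 9 mm proud of the outer tube. It sits in the inner tube, 170 mm behind the middle of the tongue; its spring lifts it by itself under a hole.
- bent_tongue (a point): Point 84 mm above the bench at the other stay's tongue: dark rusty steel, bent over towards its outer tube. Leave it. Same axes and make otherwise; they may swap sides. Each blue outer tube, fixed to the bench, is 180 mm long, 36 square, top 54 mm above the bench, with two 20 mm holes on top 80 mm apart; the front one, nearer the tongue, is 40 mm from the tube's front edge.

How it is judged:
At the end, for the whole second after the job is handed in: The zinc-tongued stay's red button has risen at least 10 mm, through the front hole (inner tube within 7 mm of the locked position), and its tube is at rest (value of joint zinc_button above 0.01 m and value of joint zinc_tube between 0.073 and 0.087 m and velocity of joint zinc_tube between -0.01 and 0.01 m/s); the robot touches nothing.
It fails at once if the stay with the bent tongue is drawn out or pushed in by more than 10 mm (distance of bent_tongue from where it was at the start of the episode above 0.01 m).
It also fails if it takes over 29 s, if anything falls off the work surface, if the arm or the gripper's body presses on something with over 40 N, if the wrist force passes 120 N, or if a joint passes its speed limit or range.

## Working session

There is one attempt and no reset: what is moved stays moved. The work goes in short steps, Python scripts to look and compute and a tool call to move; the robot and the scene stay as the last step left them, time stands still between calls to the robot, and variables do not carry over. Pictures are saved under pics/ and viewed, at most 10 in all, crops included, and the job is handed in when it is done.

Besides the shell and the picture viewer there is one more tool, called after ">>>" by a JSON object that holds its "op" and its "data", one argument or row to a line. drive_tool: Moves the arm, as the interface text tells. Its arguments: {"type":"object","properties":{"commands":{"type":"array"},"gripper":{"type":"number"}},"required":["commands"]}

```bash
mkdir -p pics; cat > h.py <<'E'
import numpy as np, cv2
from bench import get_obs, snapshot
def cloud(s):
    R=cv2.Rodrigues(np.array(s["rvec"],float))[0]; t=np.array(s["tvec"],float).reshape(3)
    z=s["range_z"].astype(float); v,u=np.mgrid[:z.shape[0],:z.shape[1]]
    P=np.stack([(u-s["cx"])/s["fx"]*z,(v-s["cy"])/s["fy"]*z,z],-1)
    W=(P-t)@R; W[z<=0]=np.nan
    return W
E
python3 - <<'E'
from h import *
for n in("top","side"):
    s=snapshot(n); cv2.imwrite(f"pics/{n}0.png",s["image"]); np.save(n+".npy",cloud(s))
    R=cv2.Rodrigues(np.array(s["rvec"],float))[0]; print(n,-R.T@np.array(s["tvec"]).reshape(3),R[2],s["fx"])
o=get_obs();print(o["time"],o["tool_pos"],o["ee_rot"],o["width"])
E
```

```text
top [ 0.51752096 -0.00457955  0.82516114] [ 0.18246388 -0.01609062 -0.98308088] 440.71990842356547
side [0.50990218 0.56795097 0.52454337] [ 0.17355684 -0.77470964 -0.60803207] 379.40007370748464
0.1 [ 0.16230839 -0.52498994  0.20444626] [-3.13962090e+00 -1.32960762e-04  2.99802756e-01] 0.09399519985133171
```

View pics/top0.png

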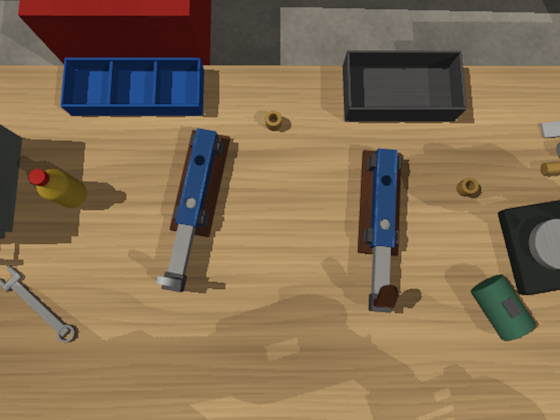

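View pics/side0.png

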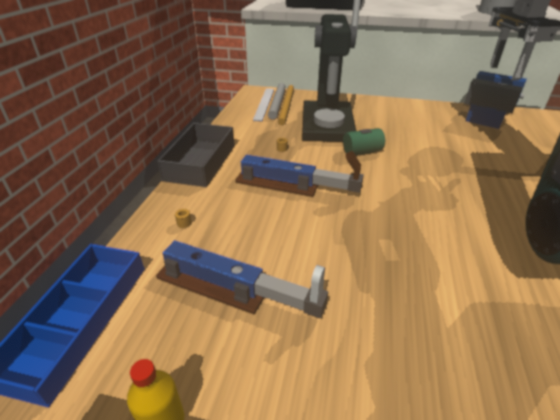

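The zinc stay is the left one in the top view: tongue at about (172,282), front hole (191,203) and rear hole (199,160). The bent stay is on the right, tongue at about (384,297). In the side view the upright zinc tongue is at (318,285).

```bash
python3 - <<'E'
import numpy as np,cv2
W=np.load("top.npy"); im=cv2.imread("pics/top0.png")
hsv=cv2.cvtColor(im,cv2.COLOR_BGR2HSV)
v,u=np.mgrid[:420,:560]
def rep(n,P): print(n,len(P),np.nanmedian(P,0).round(4),np.nanmin(P,0).round(3),np.nanmax(P,0).round(3))
roi=(u>150)&(u<240)&(v>122)&(v<240)
m=roi&(hsv[...,0]>100)&(hsv[...,0]<125)&(hsv[...,1]>120)&(abs(W[...,2]-.054)<.006)
P=W[m];rep("blue",P)
r=cv2.minAreaRect((P[:,:2]*1000).astype(np.float32));print(r)
vx,vy,x0,y0=cv2.fitLine((P[:,:2]).astype(np.float32),2,0,.01,.01).ravel();print("axis",vx,vy,x0,y0,np.degrees(np.arctan2(vy,vx)))
for c in((191,203),(199,160)):print("hole",W[c[1]-1:c[1]+2,c[0]-1:c[0]+2].reshape(-1,3).mean(0).round(4))
t=(u>140)&(u<210)&(v>255)&(v<300)&(W[...,2]>.1)
rep("tongueTop",W[t]);print(cv2.minAreaRect((W[t][:,:2]*1000).astype(np.float32)))
S=np.load("side.npy");v,u=np.mgrid[:420,:560]
t=(u>295)&(u<340)&(v>255)&(v<312)&(S[...,2]>.062)&(S[...,2]<.13)
rep("tongueSide",S[t]);print(cv2.minAreaRect((S[t][:,:2]*1000).astype(np.float32)))
E
```

```text
blue 1775 [0.7241 0.1387 0.0533] [0.636 0.106 0.048] [0.815 0.172 0.057]
((726.8049926757812, 139.0166015625), (36.746604919433594, 179.04632568359375), 79.24295043945312)
axis 0.9826018 -0.18572468 0.725369 0.13887915 -10.703384
hole [0.6773 0.1477 0.048 ]
hole [0.7656 0.1403 0.0214]
tongueTop 142 [0.5391 0.1722 0.1113] [0.531 0.16  0.1  ] [0.547 0.189 0.115]
((538.9439697265625, 174.11827087402344), (28.9227294921875, 12.018445014953613), 79.16609954833984)
tongueSide 370 [0.5388 0.1886 0.0962] [0.531 0.164 0.062] [0.547 0.194 0.115]
((539.095458984375, 178.1735382080078), (30.788286209106445, 12.14014720916748), 78.625244140625)
```

Tongue is at (0.539, 0.175), which is 141 mm from the front hole (0.6777, 0.1483). That agrees with the given sizes, so it needs about 29 mm of pull. I'll close the fingers along the tube, which means turning the tool yaw to 1.384.

>>> {"op": "drive_tool", "data": {
  "commands": [
    [0.88,-0.87,0,0,0,0],
    [0.88,-0.87,0,0,0,0],
    [0.88,-0.87,0,0,0,0],
    [0.88,-0.87,0,0,0,0],
    [0.88,-0.87,0,0,0,0],
    [0.88,-0.87,0,0,0,0],
    [0.88,-0.87,0,0,0,0],
    [0.88,-0.87,0,0,0,0],
    [0.88,-0.87,0,0,0,0],
    [0.88,-0.87,0,0,0,0],
    [0.88,-0.87,0,0,0,0],
    [0.88,-0.87,0,0,0,0],
    [0.88,-0.87,0,0,0,0],
    [0.88,-0.87,0,0,0,0],
    [0.88,-0.87,0,0,0,0],
    [0.88,-0.87,0,0,0,0]
  ],
  "gripper": 0
}}

```text
time: 2.1
tool_pos: [0.5364, 0.1743, 0.2048]
ee_rot: [3.141, 0.001, 0.3]
wrist_force: [0.6, -1.1, -0.7]
width: 0.0938
finger_force: 0.0
```

>>> {"op": "drive_tool", "data": {
  "commands": [
    [0,0,0,0,0,-0.985],
    [0,0,0,0,0,-0.985],
    [0,0,0,0,0,-0.985],
    [0,0,0,0,0,-0.985],
    [0,0,0,0,0,-0.985],
    [0,0,0,0,0,-0.985],
    [0,0,0,0,0,-0.985],
    [0,0,0,0,0,-0.985],
    [0,0,0,0,0,-0.985],
    [0,0,0,0,0,-0.985],
    [0,0,0,0,0,-0.985],
    [0,0,0,0,0,0],
    [0,0,0,0,0,0]
  ]
}}

```text
time: 3.72
tool_pos: [0.5359, 0.1728, 0.2051]
ee_rot: [-3.141, 0.0, 1.382]
wrist_force: [-0.8, 0.8, -0.3]
width: 0.0939
finger_force: 0.0
```

>>> {"op": "drive_tool", "data": {
  "commands": [
    [0.07,0.06,0.8,0,0,0],
    [0,0,0.8,0,0,0],
    [0,0,0.8,0,0,0],
    [0,0,0.5,0,0,0],
    [0,0,0.4,0,0,0],
    [0,0,0,0,0,0],
    [0,0,0,0,0,0]
  ]
}}

```text
time: 4.6
tool_pos: [0.5397, 0.1753, 0.0745]
ee_rot: [3.14, -0.001, 1.383]
wrist_force: [0.1, -0.7, 0.0]
width: 0.0937
finger_force: 0.0
```

```bash
python3 - <<'E'
from h import *
s=snapshot("side"); cv2.imwrite("pics/s1.png",cv2.resize(s["image"][170:350,180:420],None,fx=3,fy=3))
E
```

```text
(no output)
```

View pics/s1.png

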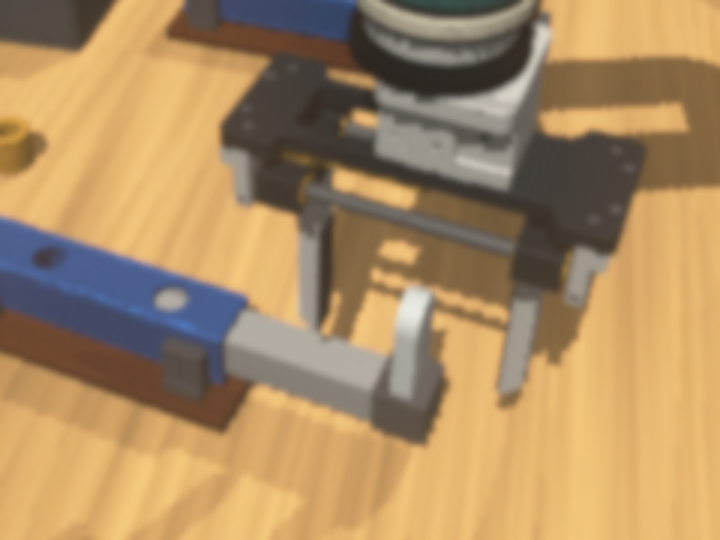

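The fingers, with tips at crop (312,325) and (510,395), straddle the tongue at (410,340) and are centred on it. I'll close them.

>>> {"op": "drive_tool", "data": {
  "commands": [
    [0,0,0,0,0,0],
    [0,0,0,0,0,0],
    [0,0,0,0,0,0],
    [0,0,0,0,0,0],
    [0,0,0,0,0,0],
    [0,0,0,0,0,0],
    [0,0,0,0,0,0],
    [0,0,0,0,0,0]
  ],
  "gripper": 1
}}

```text
time: 5.65
tool_pos: [0.539, 0.1751, 0.0734]
ee_rot: [-3.142, 0.0, 1.383]
wrist_force: [0.6, -0.5, -0.5]
width: 0.0174
finger_force: 0.0
```

>>> {"op": "drive_tool", "data": {
  "commands": [
    [0,0,0,0,0,0],
    [0,0,0,0,0,0],
    [0,0,0,0,0,0],
    [0,0,0,0,0,0]
  ]
}}

```text
time: 6.15
tool_pos: [0.5388, 0.1751, 0.0734]
ee_rot: [-3.141, 0.0, 1.383]
wrist_force: [-0.9, -1.5, 0.7]
width: 0.012
finger_force: 30.0
```

>>> {"op": "drive_tool", "data": {
  "commands": [
    [0,-0.1,0,0,0,0],
    [0,-0.1,0,0,0,0],
    [0,-0.1,0,0,0,0],
    [0,-0.1,0,0,0,0],
    [0,-0.1,0,0,0,0],
    [0,-0.05,0,0,0,0],
    [0,-0.05,0,0,0,0],
    [0,0,0,0,0,0]
  ]
}}

```text
time: 7.15
tool_pos: [0.5145, 0.1797, 0.0734]
ee_rot: [-3.14, 0.0, 1.384]
wrist_force: [-2.3, -0.1, 1.0]
width: 0.012
finger_force: 30.0
```

>>> {"op": "drive_tool", "data": {
  "commands": [
    [0,-0.03,0,0,0,0],
    [0,-0.03,0,0,0,0],
    [0,-0.03,0,0,0,0],
    [0,-0.03,0,0,0,0],
    [0,0,0,0,0,0],
    [0,0,0,0,0,0]
  ]
}}

```text
time: 7.9
tool_pos: [0.5108, 0.1804, 0.0734]
ee_rot: [3.141, 0.0, 1.383]
wrist_force: [4.1, -0.1, -2.6]
width: 0.0115
finger_force: 30.0
```

```bash
python3 - <<'E'
from h import *
s=snapshot("side"); cv2.imwrite("pics/s2.png",cv2.resize(s["image"][170:350,140:380],None,fx=3,fy=3))
E
```

```text
(no output)
```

View pics/s2.png

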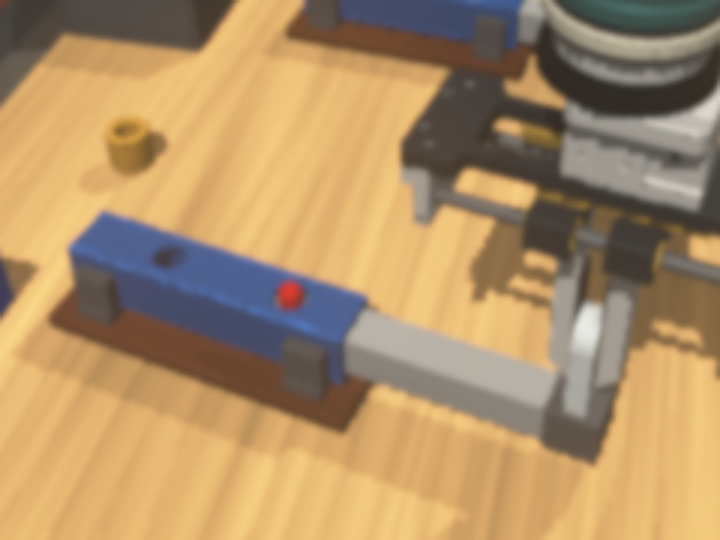

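The red button is up in the front hole at crop (290,295). I'll release, lift clear and check.

>>> {"op": "drive_tool", "data": {
  "commands": [
    [0,0,0,0,0,0],
    [0,0,0,0,0,0],
    [0,0,0,0,0,0],
    [0,0,0,0,0,0],
    [0,0,0,0,0,0],
    [0,0,0,0,0,0],
    [0,0,-0.5,0,0,0],
    [0,0,-0.8,0,0,0],
    [0,0,-0.8,0,0,0],
    [0,0,-0.8,0,0,0],
    [0,0,-0.5,0,0,0],
    [0,0,0,0,0,0],
    [0,0,0,0,0,0],
    [0,0,0,0,0,0]
  ],
  "gripper": 0
}}

```text
time: 9.7
tool_pos: [0.5099, 0.1803, 0.2077]
ee_rot: [-3.139, 0.001, 1.383]
wrist_force: [0.3, 0.3, -0.6]
width: 0.0942
finger_force: 0.0
```

```bash
python3 - <<'E'
from h import *
s=snapshot("side"); W=cloud(s); h=cv2.cvtColor(s["image"],cv2.COLOR_BGR2HSV); v,u=np.mgrid[:420,:560]
cv2.imwrite("pics/s3.png",s["image"])
m=((h[...,0]<8)|(h[...,0]>172))&(h[...,1]>180)&(abs(u-237)<25)&(abs(v-268)<25)
P=W[m];print("button",len(P),np.nanmedian(P,0).round(3),np.nanpercentile(P[:,2],95).round(4))
d=np.array([.9826,-.1857])
t=(u>295)&(u<390)&(v>250)&(v<330)&(W[...,2]>.07)&(W[...,2]<.12)
c=np.array(cv2.minAreaRect((W[t][:,:2]*1000).astype(np.float32))[0]);print("tongue",c,"hole-tongue",(np.array([677.7,148.3])-c)@d)
o=get_obs();print(o["time"],o["tool_pos"],o["qvel"].round(3) if hasattr(o["qvel"],"round") else o["qvel"],o["wrist_force"],o["width"])
E
```

```text
button 28 [0.676 0.155 0.06 ] 0.0634
tongue [511.23968506 182.73666382] hole-tongue 169.95879393249515
9.75 [0.51002643 0.18029034 0.20791835] [ 0.    -0.002 -0.007 -0.001  0.002  0.002] [ 0.44964712 -0.04365217  1.25621021] 0.0944450211839188
```

View pics/s3.png

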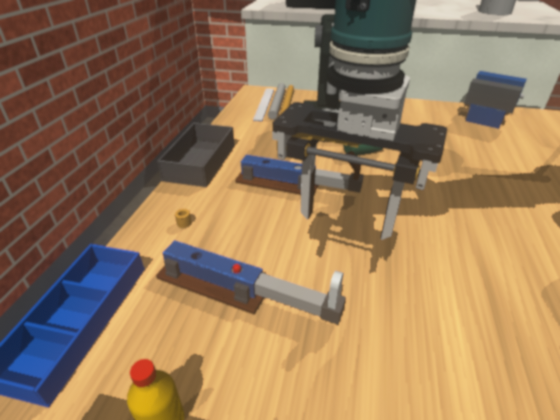

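The button at (237,268) tops out at z = 63 mm, so it is fully up. The tongue at (335,290) is 170 mm from the hole, the gripper is clear, and the bent stay is untouched.

```bash
python3 -c "
from bench import close_job; print(close_job())"
```

```text
the job is handed in; nothing more can be done
None
```

The zinc-tongued stay is drawn out and locked, with its red button fully up through the front hole; the arm is clear, the bent stay was left alone, and the job is handed in (no verdict was returned).

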